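Put away the sound table's small gear by kind

TASK

Clear up after the sound session by sorting the five small things into their trays: the orange and the red effect pedal go in the blue tray, the woodblock and the hand bell in the green tray, and the round silver sound driver in the white tray. Set each down gently without dropping it, flat on the tray's floor and the same way up as it is now (the bell standing on its mouth), nothing resting on a rim or on another thing. Leave the battery and the small roll of tape where they are.

Things in the scene. Friction and masses are not known exactly. Their poses are not given: they have to be found in the camera images.
- orange_pedal_mid (a point): Small orange effect pedal, a bright orange metal box 88 (own x) x 42 (own y) x 34 mm high, about 0.2 kg, with a black panel and two white knobs (to 42 mm high) near its +x end and a steel foot switch near its -x end. Starts knobs up on the table. The point is the box's centre, 17 mm above its underside. Belongs in the blue tray.
- red_pedal_mid (a point): Small red effect pedal, a bright red metal box 88 (own x) x 42 (own y) x 34 mm high, about 0.2 kg, with a black panel and two white knobs (to 42 mm high) near its +x end and a steel foot switch near its -x end. Starts knobs up on the table. The point is the box's centre, 17 mm above its underside. Belongs in the blue tray.
- woodblock_mid (a point): Woodblock, a dark brown wooden bar with black slots, 84 (own x) x 36 (own y) x 32 mm high, about 0.1 kg. The point is its centre, 16 mm above its underside. Belongs in the green tray.
- bell_handle (a point): Hand bell standing mouth down: brass cup 52 mm across at the foot, 42 mm high, narrowing upwards, with an upright round wooden handle 18 mm across above it, to 94 mm in all; about 0.15 kg. The point is on the handle, 70 mm above the foot: a good place to grip. Belongs in the green tray.
- driver_mid (a point): Sound driver, a silver metal puck 48 mm across and 28 mm high with a yellow and black ringed top, about 0.16 kg. The point is its centre, 14 mm above its underside. Belongs in the white tray.
- blue_tray_floor (a point): Centre of the inner floor of the blue tray, 6 mm above the table. The tray is fixed: outside 200 (own x) x 150 (own y) mm, all walls 5 mm thick, inside 190 x 140 mm, rim 10 mm above the inner floor. Axes along its sides, z up. For the two pedals. Two things fit side by side, one in each half along x (centres about 47 mm either side of the middle), long things turned to lie along the tray's y.
- green_tray_floor (a point): Centre of the inner floor of the green tray, 6 mm above the table. The tray is fixed: outside 200 (own x) x 150 (own y) mm, all walls 5 mm thick, inside 190 x 140 mm, rim 10 mm above the inner floor. Axes along its sides, z up. For the woodblock and the bell. Two things fit side by side, one in each half along x (centres about 47 mm either side of the middle), long things turned to lie along the tray's y.
- white_tray_floor (a point): Centre of the inner floor of the white tray, 6 mm above the table. The tray is fixed: outside 200 (own x) x 150 (own y) mm, all walls 5 mm thick, inside 190 x 140 mm, rim 10 mm above the inner floor. Axes along its sides, z up. For the sound driver.
- battery_mid (a point): Black battery with a copper end, lying loose, 26 x 40 x 16 mm high; the point is its centre. Not to be moved.
- tape_mid (a point): Small white roll of tape lying flat and loose, 38 mm across, 19 mm high; the point is its centre. Not to be moved.
Things that resemble listed ones, but are neither listed nor needed, are in the scene too. There is more than one size of the part that bears green_tray_floor; the job needs the largest. What is shaped like the part that bears orange_pedal_mid but purple is not meant.

How it is judged:
At the end, for the whole second after the job is handed in: Pedals in the blue tray, woodblock and bell in the green, driver in the white: each point within 85 mm (tray x) and 60 mm (tray y) of the tray centre, on the tray floor (height within 4 mm), same way up as at the start (within 0.08 rad), released and at rest (x of orange_pedal_mid in the frame of blue_tray_floor between -0.085 and 0.085 m and y of orange_pedal_mid in the frame of blue_tray_floor between -0.06 and 0.06 m and z of orange_pedal_mid in the frame of blue_tray_floor between 0.013 and 0.021 m and angle between each of orange_pedal_mid, red_pedal_mid, woodblock_mid, bell_handle, driver_mid's own z axis and vertical below 0.08 rad and linear speed of each of orange_pedal, red_pedal, woodblock, bell, driver below 0.02 m/s and contact force between each of orange_pedal, red_pedal, woodblock, bell, driver and the fingers below 0.1 N and x of red_pedal_mid in the frame of blue_tray_floor between -0.085 and 0.085 m and y of red_pedal_mid in the frame of blue_tray_floor between -0.06 and 0.06 m and z of red_pedal_mid in the frame of blue_tray_floor between 0.013 and 0.021 m and x of woodblock_mid in the frame of green_tray_floor between -0.085 and 0.085 m and y of woodblock_mid in the frame of green_tray_floor between -0.06 and 0.06 m and z of woodblock_mid in the frame of green_tray_floor between 0.012 and 0.02 m and x of bell_handle in the frame of green_tray_floor between -0.085 and 0.085 m and y of bell_handle in the frame of green_tray_floor between -0.06 and 0.06 m and z of bell_handle in the frame of green_tray_floor between 0.066 and 0.074 m and x of driver_mid in the frame of white_tray_floor between -0.085 and 0.085 m and y of driver_mid in the frame of white_tray_floor between -0.06 and 0.06 m and z of driver_mid in the frame of white_tray_floor between 0.01 and 0.018 m); the robot touches nothing.
It fails at once if one of the five things is dropped or thrown (faster than 0.8 m/s while out of the fingers: a fall of about 33 mm) ((linear speed of orange_pedal above 0.8 m/s and contact force between orange_pedal and the fingers below 0.1 N) or (linear speed of red_pedal above 0.8 m/s and contact force between red_pedal and the fingers below 0.1 N) or (linear speed of woodblock above 0.8 m/s and contact force between woodblock and the fingers below 0.1 N) or (linear speed of bell above 0.8 m/s and contact force between bell and the fingers below 0.1 N) or (linear speed of driver above 0.8 m/s and contact force between driver and the fingers below 0.1 N)).
It fails at once if the battery or the tape is pushed more than 25 mm from its place (distance of any of battery_mid, tape_mid from where it was at the start of the episode above 0.025 m).
It also fails if it takes over 120 s, if anything falls off the work surface, if the arm or the gripper's body presses on something with over 40 N, if the wrist force passes 120 N, or if a joint passes its speed limit or range.

ROBOT

A 6-joint arm with a two-finger parallel gripper is mounted at the origin on the work surface. World frame = base frame: x ahead of the robot, y to its left, z up, the work surface at z = 0. Lengths are in m, angles in rad, forces in N, time in s.
With the tool pointing down it reaches from about 0.375 to 0.9 m from the base axis. Payload 3.1 kg.
Tool frame: the origin (TCP) lies midway between the tips of the shut fingers; the grasp point (between the pads) lies 19 mm behind it (manip.hold_point_z is the distance from the TCP to the grasp point, in m); x points along the fingers, y is the direction in which the jaws open and shut, and the axes are right-handed (so a half turn about x gives the same grasp; the last joint's range is limited). The gripper opens to 85 mm and grips with 20 to 120 N. Pads are 22 mm wide; open, the fingers measure 114 mm over their backs; the gripper's body (76 mm by 85 mm) begins 54 mm behind the grasp point. The pads swing forward as they close: fully open they stand 13 mm farther back than shut.
Start: joints at [-1.456, 0.527, 1.433, -0, 1.181, -0.178], TCP at [0.181, -0.598, 0.231] pointing down, gripper open.
Joint ranges: [-3.08, 3.08], [-0.75, 2.2], [0.22, 2.44], [-1.43, 4.57], [0, 2.65], [-2.85, 2.85]. Speed limits (rad/s): [2.79, 2.79, 3.14, 3.14, 3.14, 3.14].

INTERFACE

Orientations are given as a unit quaternion [x, y, z, w].
In Python, from station import manip, snapshot gives the robot as it stands.
- The arm moves only by the tool play_rows, never from a script. Its argument "series" is a list of rows, each a list of 4 numbers: the shift along the tool's x, y, z in m, then the turn about the tool's x in degrees. In form: [[tx, ty, tz, spin], ...]. A call has 1 to 20 rows; each row is the pose to reach, as a shift and turn from the pose measured when the call began, along the tool's axes at that moment; what a row does not reach only later rows make up. A row lasts 1/10 s, in which the tool goes at most 50 mm and 8.59 degrees, less where a joint would pass 70% of its speed; a pose out of reach is approached as far as the arm can. A call with a gripper value outside its range is refused whole. "claw" is the opening in per cent of the stroke, from 0 (shut) to 100 (fully open), set as the call begins (left out, the last holds). The fingers move at their own pace and stop on an object; "force" is the grip in N (left out, the last holds). Time passes only in rows, so rows that repeat a pose let the fingers close. It gives the time, the measured TCP pose, the force and the opening at its end, in the units of the state.
- manip.sense(): the state, without advancing time (a new reading comes with each control period).
- snapshot(name): name is "side" or "top" or "wrist"; returns a dict with "image" (480x640x3 uint8, blue, green, red), "depth" (480x640 float32, m along the optical axis (not along the pixel's ray), 0 where there is no reading), "fov_y" (degrees; the focal length in pixels is half the picture's height over the tangent of half this angle, whatever the lens; pixels are square), "cx", "cy" (the principal point, pixels), "dist" ([k1, k2, p1, p2, k3] as OpenCV has them; the pictures are not rectified), "R" (3x3) and "t" (3): a world point X has camera coordinates R X + t. Camera axes: x right, y down, z forward; pixel columns grow to the right and rows downward; lengths in m; the calibration is good to about 2 mm. A picture is of the moment at which its call begins.
- manip.sign_off(): hands the job in, once; it reports no verdict.
The state is a dict: "t": time; "q": joint angles; "qd": joint speeds; "tau": joint torques, N m; "tcp_pos": TCP position; "tool_rot": TCP orientation; "force": force on the tool from outside, world axes, zero at the start; "ft_torque": the same for the moment, N m; "finger_gap": opening from 0.0 (shut) to 1.0 (fully open).
Only numpy, scipy, OpenCV 4.12 (cv2) and the standard library are available. Lean on these libraries where they do the work, as an engineer would, in place of code of your own. Each camera call takes 0.05 s, during which the arm holds its last target.

## Working session

There is one attempt and no reset: what is moved stays moved. The work goes in short steps, Python scripts to look and compute and a tool call to move; the robot and the scene stay as the last step left them, time stands still between calls to the robot, and variables do not carry over. Pictures are saved under pics/ and viewed, and the job is handed in when it is done.

Besides the shell and the picture viewer there is one more tool, called as name(argument=value, ...), one argument or row to a line, values as JSON. play_rows: Moves the arm, as the interface text tells. Its arguments: {"type":"object","properties":{"series":{"type":"array","items":{"type":"array","items":{"type":"number"}}},"claw":{"type":"number"},"force":{"type":"number"}},"required":["series"]}

```bash
ls; mkdir -p pics; python3 - <<'E'
from station import manip, snapshot
import cv2
s=manip.sense(); print(s)
for n in ['top','side','wrist']:
    d=snapshot(n); cv2.imwrite(f'pics/{n}0.png',d['image']); print(n,d['fov_y'],d['cx'],d['cy'],d['dist'],d['R'],d['t'],(d['depth']>0).mean())
E
```

```text
pics
{'t': 0.0, 'q': array([-1.45552683e+00,  5.28424656e-01,  1.43392987e+00,  1.47635659e-05,
        1.18136953e+00, -1.78491440e-01]), 'qd': array([-0.00090395,  0.0018199 , -0.00048728,  0.00062873, -0.00217305,
       -0.00039079]), 'tau': array([ 1.74280831e-03, -4.42343330e+01, -1.78026330e+01, -1.14474219e-04,
        8.41017027e-03,  3.21452262e-06]), 'tcp_pos': array([ 0.18092445, -0.59748825,  0.23035034]), 'tool_rot': array([ 0.6995215 ,  0.10423815, -0.69946422,  0.10273207]), 'force': array([-0.23500524,  0.39445687,  0.90974785]), 'ft_torque': array([-0.00902011, -0.01468618, -0.02915179]), 'finger_gap': 1.0036208170662606}
top 56.10497885525976 322.43071885207706 243.37838891276812 [-0.03344548  0.          0.          0.          0.        ] [[-0.01829795 -0.99952144  0.02494158]
 [-0.99825917  0.01686453 -0.05651745]
 [ 0.05606978 -0.02593232 -0.99809002]] [0.06652578 0.41791174 1.06249977] 0.9960579427083334
side 46.680115049279024 325.53042443160274 240.31813091849224 [-0.16786484  0.          0.          0.          0.        ] [[-8.88730793e-01 -4.58429469e-01  1.89399257e-05]
 [-2.85048023e-01  5.52573817e-01 -7.83204828e-01]
 [ 3.59033708e-01 -6.96063646e-01 -6.21763780e-01]] [0.43267813 0.12303705 1.26748154] 0.9945247395833333
wrist 65.44102607734378 314.3997341823472 232.0202855179152 [0.01204754 0.         0.         0.         0.        ] [[ 0.28748381 -0.95778013 -0.00320527]
 [-0.91287971 -0.27501628  0.30168971]
 [-0.28983391 -0.08380489 -0.95340078]] [-0.62347601 -0.03703383  0.38089449] 0.9957421875
```

View pics/top0.png

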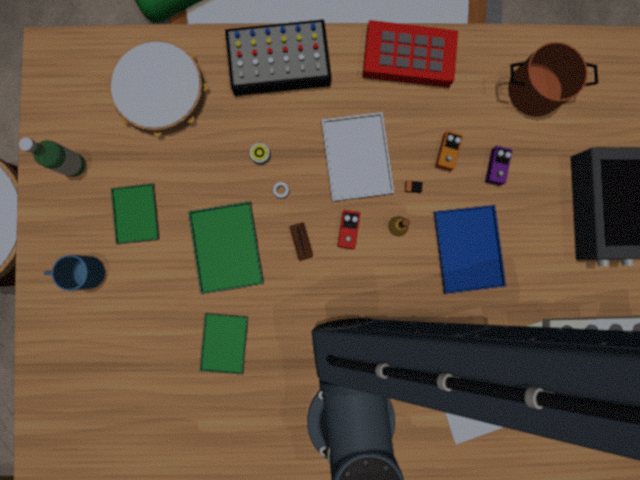

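View pics/side0.png

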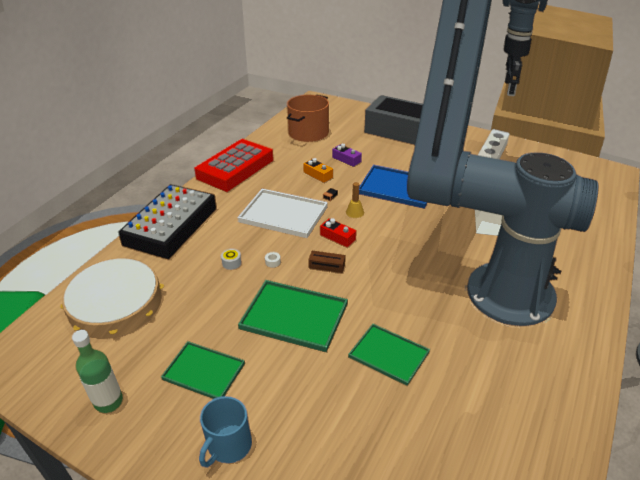

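View pics/wrist0.png

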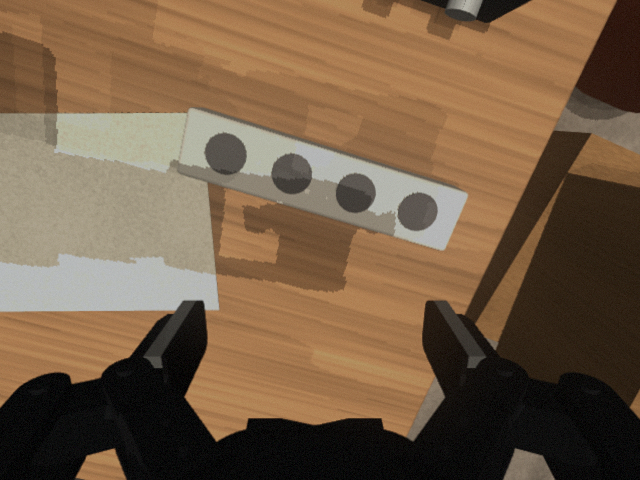

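The top view shows these things and look-alikes:
- **Pedals:** the orange pedal is at (449,151) and the purple decoy at (499,166). The red pedal is at (349,229), and the big red box at (411,53) is a decoy.
- **Other things to move:** woodblock (301,241), bell (399,226), driver (260,153).
- **Leave in place:** tape (281,190), battery (413,187).
- **Trays:** blue (470,249), white (357,157), large green (226,247). The small green decoys are at (135,213) and (224,343).

Next I'll measure positions from the top view.

```bash
cat > h.py <<'E'
from station import manip, snapshot
import cv2, numpy as np
from scipy.spatial.transform import Rotation as Ro
def K(d):
    f=240/np.tan(np.radians(d['fov_y']/2)); return np.array([[f,0,d['cx']],[0,f,d['cy']],[0,0,1.]])
def rays(d,px):
    u=cv2.undistortPoints(np.float64(px).reshape(-1,1,2),K(d),np.float64(d['dist'])).reshape(-1,2)
    return np.c_[u,np.ones(len(u))]
def onplane(d,px,z):
    r=rays(d,px)@d['R']; c=-d['R'].T@d['t']
    return c+r*((z-c[2])/r[:,2])[:,None]
def cloud(d):
    v,u=np.mgrid[:480,:640]; r=rays(d,np.c_[u.ravel(),v.ravel()])*d['depth'].ravel()[:,None]
    return ((r-d['t'])@d['R']).reshape(480,640,3)
def rect(P):
    (c,s,a)=cv2.minAreaRect((P[:,:2]*1000).astype(np.float32))
    if s[0]<s[1]: s=(s[1],s[0]); a+=90
    return np.array(c)/1000,np.array(s),((a+90)%180)-90
E
python3 - <<'E'
from h import *
d=snapshot('top'); im=d['image']; C=cloud(d); hsv=cv2.cvtColor(im,cv2.COLOR_BGR2HSV)
cv2.imwrite('pics/crop0.png',cv2.resize(im[110:300,190:510],None,fx=2.5,fy=2.5,interpolation=cv2.INTER_CUBIC))
win={'orange':(449,151,20,.034),'red':(349,229,24,.034),'wood':(301,241,24,.032),'bell':(399,226,16,None),'driver':(260,153,14,.028),'tape':(281,190,12,.019),'batt':(413,187,14,.016)}
for n,(u,v,w,h) in win.items():
    P=C[v-w:v+w,u-w:u+w].reshape(-1,3)
    top=P[P[:,2]>(0.5*h if h else .02)]
    c,s,a=rect(top); print(n,c.round(4),s.round(1),round(a,1),'zmax',P[:,2].max().round(4),'z50',np.median(top[:,2]).round(4))
P=C[200:250,375:425].reshape(-1,3); t=P[P[:,2]>.06]; print('handle',t.mean(0),len(t))
for n,(lo,hi,box) in {'blue':((100,100,40),(130,255,255),(420,190,520,310)),'green':((45,100,40),(85,255,255),(180,190,275,305)),'g2':((45,100,40),(85,255,255),(100,175,170,250)),'g3':((45,100,40),(85,255,255),(190,305,255,380)),'white':((0,0,120),(180,70,255),(310,105,405,210))}.items():
    x0,y0,x1,y1=box; m=np.zeros((480,640),np.uint8); m[y0:y1,x0:x1]=cv2.inRange(hsv,lo,hi)[y0:y1,x0:x1]
    cn=max(cv2.findContours(m,0,2)[0],key=cv2.contourArea)
    P=onplane(d,cn.reshape(-1,2),.014); c,s,a=rect(P); m2=cv2.erode(m,np.ones((9,9)))
    print(n,c.round(4),s.round(1),round(a,1),'floor z',np.median(C[m2>0][:,2]).round(4))
print(Ro.from_quat(manip.sense()['tool_rot']).as_matrix().round(3))
E
```

```text
orange [ 0.502 -0.111] [482.8  75.7] -45.2 zmax 1.0824 z50 0.0337
red [0.4169 0.0163] [170.6  66.1] -29.4 zmax 1.0824 z50 0.034
wood [0.4113 0.1068] [111.5  36.8] 14.7 zmax 1.0824 z50 0.0316
bell [ 0.411  -0.0256] [248.2  37.2] -64.7 zmax 1.0824 z50 0.0374
driver [0.5131 0.1427] [325.6  46.9] 26.9 zmax 1.0824 z50 0.0277
tape [0.4661 0.118 ] [220.3  36.3] 25.5 zmax 1.0824 z50 0.018
batt [ 0.4711 -0.0414] [338.5  43. ] -56.1 zmax 1.0824 z50 0.0151
handle [ 0.44557643 -0.09725842  0.20873666] 82
blue [ 0.4004 -0.294 ] [195.2 148.9] 5.5 floor z 0.0059
green [0.4141 0.289 ] [193.7 145.5] 8.3 floor z 0.006
g2 [0.4981 0.5044] [131.3  97.9] 6.0 floor z 0.0039
g3 [0.1885 0.2951] [130.8  97.7] -5.6 floor z 0.0039
white [ 0.6302 -0.0286] [201.4 153.4] 6.7 floor z 0.0058
[[-0.     0.29  -0.957]
 [ 0.001 -0.957 -0.29 ]
 [-1.    -0.001 -0.   ]]
```

View pics/crop0.png

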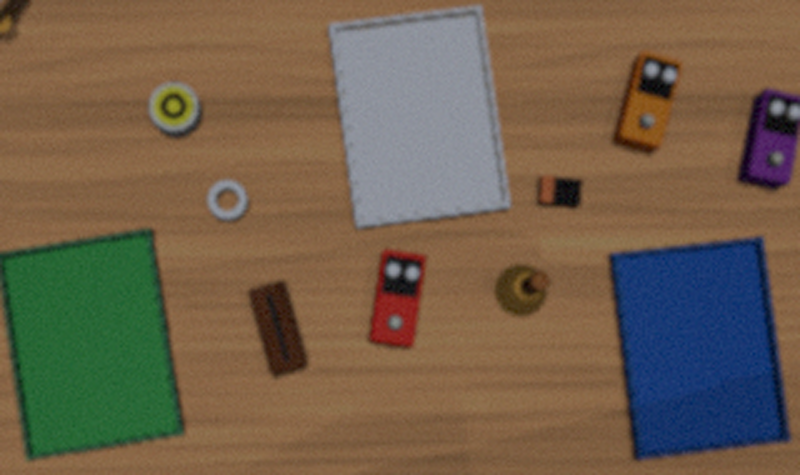

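```bash
python3 - <<'E'
from h import *
d=snapshot('top'); C=cloud(d); C[d['depth']<=0]=np.nan
win={'orange':(449,151,20,.034),'red':(349,229,24,.034),'wood':(301,241,24,.032),'bell':(399,226,16,None),'driver':(260,153,14,.028),'tape':(281,190,12,.019),'batt':(413,187,14,.016)}
for n,(u,v,w,h) in win.items():
    P=C[v-w:v+w,u-w:u+w].reshape(-1,3); P=P[(P[:,2]<.11)]
    top=P[P[:,2]>(0.75*h if h else .02)]
    c,s,a=rect(top); print(n,c.round(4),'mean',top.mean(0).round(4),s.round(1),round(a,1),'zmax',P[:,2].max().round(4),len(top))
P=C[205:245,380:420].reshape(-1,3); t=P[(P[:,2]>.06)&(P[:,2]<.11)]; print('handle',t.mean(0),len(t))
E
```

```text
orange [ 0.6389 -0.2483] mean [ 0.6383 -0.2479  0.0342] [89.3 43. ] -18.0 zmax 0.0468 636
red [ 0.4511 -0.0031] mean [ 0.4506 -0.0026  0.0342] [88.  42.1] -9.5 zmax 0.0444 667
wood [0.4248 0.1103] mean [0.4244 0.1102 0.0315] [84.  36.6] 14.7 zmax 0.0365 555
bell [ 0.4583 -0.1213] mean [ 0.4569 -0.1202  0.0501] [38.1 33.7] 21.6 zmax 0.0958 226
driver [0.6367 0.2062] mean [0.6363 0.2057 0.0278] [47.1 46.4] -12.3 zmax 0.0343 321
tape [0.5487 0.1568] mean [0.5484 0.1567 0.0181] [36.2 36.1] -3.3 zmax 0.0239 133
batt [ 0.5538 -0.164 ] mean [ 0.5534 -0.1642  0.0157] [40.  26.6] 85.3 zmax 0.021 169
handle [ 0.45781681 -0.12292133  0.08707322] 72
```

```bash
cat >> h.py <<'E'
def go(*targets):
    s=manip.sense(); R=Ro.from_quat(s['tool_rot']).as_matrix(); p=s['tcp_pos']; phi=np.degrees(np.arctan2(R[1,1],R[0,1]))
    print('t',round(s['t'],2),'tcp',p.round(4),'phi',phi.round(2),'tilt',np.degrees(np.arccos(-R[2,0])).round(2),'gap',round(float(s['finger_gap']),3),'F',s['force'].round(2),'q6',s['q'][5].round(2))
    for x,y,z,f in targets:
        d=R.T@(np.array([x,y,z])-p); sp=(phi-f+180)%360-180
        print((x,y,z,f),'->',[round(v,4) for v in d],round(sp,1),' dist',np.linalg.norm(d).round(3))
E
python3 -c "
from h import *
go((.6385,-.248,.17,-108))"
```

```text
t 0.25 tcp [ 0.181  -0.5979  0.2308] phi -73.17 tilt 0.06 gap 1.001 F [-0.2   0.79 -0.08] q6 -0.18
(0.6385, -0.248, 0.17, -108) -> [np.float64(0.0612), np.float64(-0.2023), np.float64(-0.5392)] 34.8  dist 0.579
```

play_rows(
  series=[
    [0,-0.01,-0.03,4],
    [0,-0.025,-0.07,9],
    [0.01,-0.042,-0.115,14],
    [0.015,-0.06,-0.16,18],
    [0.02,-0.077,-0.205,22],
    [0.025,-0.094,-0.25,26],
    [0.03,-0.111,-0.295,30],
    [0.035,-0.128,-0.34,34],
    [0.04,-0.145,-0.385,34.8],
    [0.045,-0.162,-0.43,34.8],
    [0.05,-0.177,-0.47,34.8],
    [0.055,-0.19,-0.505,34.8],
    [0.06,-0.198,-0.528,34.8],
    [0.061,-0.202,-0.539,34.8],
    [0.061,-0.202,-0.539,34.8],
    [0.061,-0.202,-0.539,34.8],
  ],
  claw=80,
)

```text
t: 1.85
tcp_pos: [0.6376, -0.2491, 0.1702]
tool_rot: [-0.698, 0.11, 0.699, 0.111]
force: [-0.9, -0.3, 0.4]
finger_gap: 0.801
```

```bash
python3 - <<'E'
from h import *
d=snapshot('wrist'); cv2.imwrite('pics/w1.png',d['image']); C=cloud(d); C[d['depth']<=0]=np.nan
np.set_printoptions(suppress=True)
hsv=cv2.cvtColor(d['image'],cv2.COLOR_BGR2HSV)
m=(cv2.inRange(hsv,(5,150,60),(18,255,255))>0)&(C[...,2]>.025)&(C[...,2]<.04)
c,s,a=rect(C[m]); print(c,s,a,C[m].mean(0))
go((.6385,-.248,.004,-108))
E
```

```text
[ 0.61294751 -0.14407411] [411.17199707 228.03225708] -16.001754760742188 [ 0.62204415 -0.23309496  0.03284161]
t 1.9 tcp [ 0.6374 -0.2494  0.1703] phi -108.03 tilt 0.06 gap 0.801 F [ 0.55 -0.53 -0.63] q6 1.35
(0.6385, -0.248, 0.004, -108) -> [np.float64(0.1663), np.float64(-0.0017), np.float64(-0.0008)] -0.0  dist 0.166
```

View pics/w1.png

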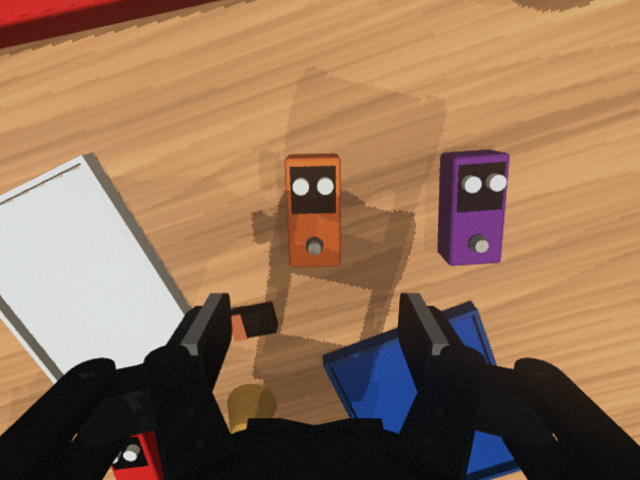

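The wrist view shows the orange pedal at (314,210), centred between the fingers. Purple is at (474,208), well clear.

```bash
cat >> h.py <<'E'
def obj(d,x,y,zlo,zhi,r=.07):
    C=cloud(d); C[d['depth']<=0]=np.nan
    m=(C[...,2]>zlo)&(C[...,2]<zhi)&(np.hypot(C[...,0]-x,C[...,1]-y)<r)
    n,l,st,ce=cv2.connectedComponentsWithStats(m.astype(np.uint8))
    k=1+np.argmax(st[1:,4]); P=C[l==k]; c,s,a=rect(P)
    print('obj',c.round(4),s.round(1),round(a,1),'mean',P.mean(0).round(4),'px',ce[k].round(0)); return P
E
python3 - <<'E'
from h import *
d=snapshot('wrist'); obj(d,.638,-.248,.029,.04); go((.6385,-.248,.004,-108))
E
```

```text
obj [ 0.6411 -0.2482] [88.7 41.4] -17.0 mean [ 0.643  -0.249   0.0334] px [313. 212.]
t 1.95 tcp [ 0.6373 -0.2497  0.1704] phi -108.07 tilt 0.05 gap 0.801 F [-0.53 -0.16 -0.93] q6 1.35
(0.6385, -0.248, 0.004, -108) -> [np.float64(0.1664), np.float64(-0.0018), np.float64(-0.0007)] -0.1  dist 0.166
```

play_rows(
  series=[
    [0.02,-0.002,-0.002,0],
    [0.05,-0.002,-0.002,0],
    [0.09,-0.002,-0.002,0],
    [0.12,-0.002,-0.002,0],
    [0.14,-0.002,-0.002,0],
    [0.155,-0.002,-0.002,0],
    [0.163,-0.002,-0.002,0],
    [0.166,-0.002,-0.002,0],
    [0.166,-0.002,-0.002,0],
  ],
)

```text
t: 2.85
tcp_pos: [0.64, -0.2488, 0.005]
tool_rot: [0.698, -0.111, -0.698, -0.111]
force: [0.6, -0.2, 0.1]
finger_gap: 0.798
```

play_rows(
  series=[
    [0,0,0,0],
    [0,0,0,0],
    [0,0,0,0],
    [0,0,0,0],
    [0,0,0,0],
    [0,0,0,0],
    [0,0,0,0],
    [0,0,0,0],
  ],
  claw=20,
  force=50,
)

```text
t: 3.65
tcp_pos: [0.6412, -0.2493, 0.0067]
tool_rot: [0.699, -0.111, -0.697, -0.111]
force: [-0.1, -0.5, 6.7]
finger_gap: 0.482
```

```bash
python3 - <<'E'
from h import *
go()
d=snapshot('wrist'); cv2.imwrite('pics/w2.png',d['image'])
E
```

```text
t 3.65 tcp [ 0.6412 -0.2493  0.0067] phi -108.08 tilt 0.19 gap 0.482 F [-0.1  -0.51  6.71] q6 1.35
```

View pics/w2.png

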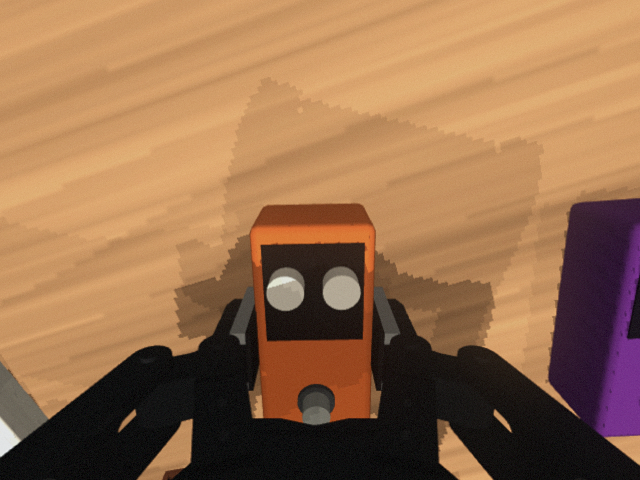

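The orange pedal is gripped: gap 0.482 is about 41 mm, which matches its width. Next I lift, carry and turn.

```bash
python3 -c "
from h import *
go((.447,-.2895,.1,-174.5))"
```

```text
t 3.7 tcp [ 0.6412 -0.2493  0.0067] phi -108.07 tilt 0.19 gap 0.481 F [-0.19 -0.06  5.37] q6 1.35
(0.447, -0.2895, 0.1, -174.5) -> [np.float64(-0.0939), np.float64(0.0985), np.float64(0.1719)] 66.4  dist 0.219
```

play_rows(
  series=[
    [-0.015,0,0,0],
    [-0.04,0,0,0],
    [-0.07,0,0.002,3],
    [-0.085,0.005,0.01,9],
    [-0.093,0.017,0.03,16],
    [-0.094,0.032,0.056,23.5],
    [-0.094,0.048,0.084,31],
    [-0.094,0.064,0.112,38.5],
    [-0.094,0.078,0.136,46],
    [-0.094,0.088,0.154,53],
    [-0.094,0.095,0.166,59],
    [-0.094,0.098,0.171,64],
    [-0.094,0.0985,0.172,66.4],
    [-0.094,0.0985,0.172,66.4],
    [-0.094,0.0985,0.172,66.4],
  ],
)

```text
t: 5.2
tcp_pos: [0.4469, -0.2894, 0.1005]
tool_rot: [0.525, -0.475, -0.523, -0.475]
force: [-1.8, -0.7, -3.3]
finger_gap: 0.484
```

```bash
python3 - <<'E'
from h import *
go((.447,-.2895,.0133,-174.5))
d=snapshot('wrist'); cv2.imwrite('pics/w3.png',d['image'])
E
```

```text
t 5.2 tcp [ 0.4469 -0.2894  0.1005] phi -174.42 tilt 0.2 gap 0.484 F [-1.77 -0.65 -3.29] q6 2.26
(0.447, -0.2895, 0.0133, -174.5) -> [np.float64(0.0872), np.float64(0.0001), np.float64(0.0001)] 0.1  dist 0.087
```

View pics/w3.png

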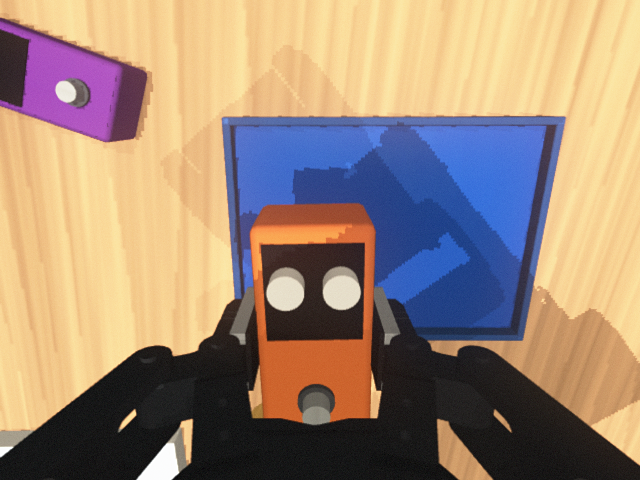

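The tray is square to the pedal and the pedal sits in the half I wanted, so I lower it.

play_rows(
  series=[
    [0.015,0,0,0],
    [0.035,0,0,0],
    [0.055,0,0,0],
    [0.068,0,0,0],
    [0.076,0,0,0],
    [0.081,0,0,0],
    [0.084,0,0,0],
    [0.086,0,0,0],
    [0.087,0,0,0],
    [0.087,0,0,0],
  ],
)

```text
t: 6.25
tcp_pos: [0.4474, -0.2897, 0.0137]
tool_rot: [0.525, -0.475, -0.522, -0.475]
force: [0.4, -0.3, -3.1]
finger_gap: 0.487
```

play_rows(
  series=[
    [0,0,0,0],
    [0,0,0,0],
    [0,0,0,0],
    [0,0,0,0],
  ],
  claw=64,
)

```text
t: 6.65
tcp_pos: [0.4476, -0.2899, 0.014]
tool_rot: [0.525, -0.475, -0.522, -0.475]
force: [0.4, 0.5, -1.0]
finger_gap: 0.639
```

```bash
python3 - <<'E'
from h import *
go((.4506,-.0026,.17,-99.5))
d=snapshot('wrist'); cv2.imwrite('pics/w4.png',d['image'])
E
```

```text
t 6.65 tcp [ 0.4476 -0.2899  0.014 ] phi -174.42 tilt 0.27 gap 0.639 F [ 0.43  0.46 -1.04] q6 2.26
(0.4506, -0.0026, 0.17, -99.5) -> [np.float64(-0.1567), np.float64(-0.0315), np.float64(0.2852)] -74.9  dist 0.327
```

View pics/w4.png

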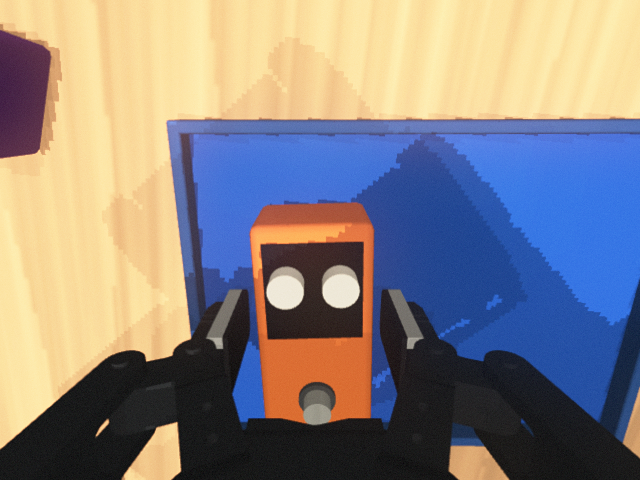

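The orange pedal sits flat in the tray and the fingers are clear of it. Next is the red pedal.

play_rows(
  series=[
    [-0.02,0,0,0],
    [-0.06,0,0,0],
    [-0.1,0,0,0],
    [-0.14,0,0.005,-3],
    [-0.156,-0.002,0.02,-11],
    [-0.156,-0.006,0.05,-19],
    [-0.156,-0.01,0.09,-27],
    [-0.156,-0.015,0.13,-35],
    [-0.156,-0.019,0.17,-43],
    [-0.156,-0.023,0.205,-51],
    [-0.156,-0.026,0.235,-59],
    [-0.156,-0.029,0.26,-66],
    [-0.156,-0.031,0.278,-72],
    [-0.156,-0.0315,0.285,-75],
    [-0.156,-0.0315,0.285,-75],
    [-0.156,-0.0315,0.285,-75],
  ],
  claw=75,
)

```text
t: 8.3
tcp_pos: [0.4506, -0.0028, 0.1693]
tool_rot: [0.706, -0.059, -0.703, -0.058]
force: [0.0, 0.9, 0.1]
finger_gap: 0.749
```

```bash
python3 - <<'E'
from h import *
go((.4506,-.0026,.004,-99.5))
d=snapshot('wrist'); cv2.imwrite('pics/w5.png',d['image']); obj(d,.451,-.003,.029,.04)
E
```

```text
t 8.3 tcp [ 0.4506 -0.0028  0.1693] phi -99.46 tilt 0.28 gap 0.749 F [0.05 0.88 0.12] q6 1.48
(0.4506, -0.0026, 0.004, -99.5) -> [np.float64(0.1653), np.float64(-0.0005), np.float64(0.0008)] 0.0  dist 0.165
obj [ 0.4534 -0.0015] [88.2 42.1] -9.4 mean [ 0.4551 -0.0018  0.0334] px [313. 214.]
```

View pics/w5.png

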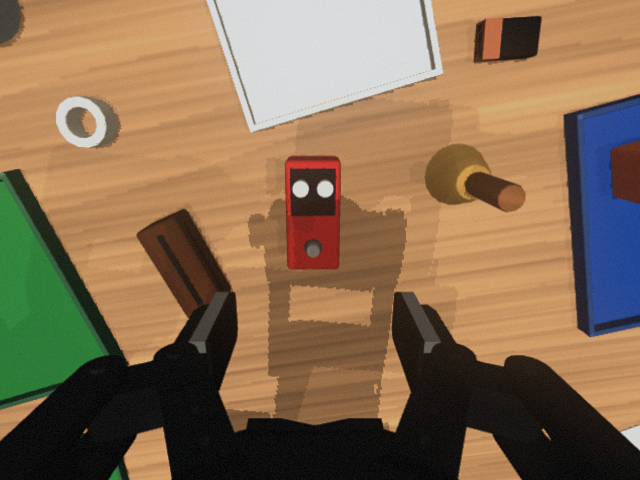

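The red pedal is at (314,212), centred between the fingers. The woodblock and bell are clear on either side.

play_rows(
  series=[
    [0.02,0,0,0],
    [0.05,-0.001,0,0],
    [0.09,-0.001,0,0],
    [0.12,-0.001,0,0],
    [0.14,-0.001,0,0],
    [0.155,-0.001,0,0],
    [0.162,-0.001,0,0],
    [0.165,-0.001,0,0],
    [0.165,-0.001,0,0],
  ],
)

```text
t: 9.25
tcp_pos: [0.4518, -0.0029, 0.0044]
tool_rot: [0.706, -0.06, -0.703, -0.058]
force: [-0.6, 0.2, 0.4]
finger_gap: 0.748
```

play_rows(
  series=[
    [0,0,0,0],
    [0,0,0,0],
    [0,0,0,0],
    [0,0,0,0],
    [0,0,0,0],
    [0,0,0,0],
    [0,0,0,0],
  ],
  claw=20,
  force=50,
)

```text
t: 9.95
tcp_pos: [0.4524, -0.0031, 0.0053]
tool_rot: [0.707, -0.06, -0.702, -0.058]
force: [0.0, -0.6, 6.7]
finger_gap: 0.486
```

```bash
python3 - <<'E'
from h import *
go((.4506,-.0026,.17,-99.5),(.3536,-.2985,.17,-174.5))
E
```

```text
t 9.95 tcp [ 0.4524 -0.0031  0.0053] phi -99.53 tilt 0.41 gap 0.486 F [ 0.04 -0.56  6.7 ] q6 1.49
(0.4506, -0.0026, 0.17, -99.5) -> [np.float64(-0.1647), np.float64(0.0001), np.float64(0.0007)] -0.0  dist 0.165
(0.3536, -0.2985, 0.17, -174.5) -> [np.float64(-0.1644), np.float64(0.308), np.float64(0.0474)] 75.0  dist 0.352
```

play_rows(
  series=[
    [-0.015,0,0,0],
    [-0.045,0,0,0],
    [-0.085,0,0,0],
    [-0.125,0,0,0],
    [-0.15,0.008,0.001,4],
    [-0.162,0.03,0.004,12],
    [-0.164,0.065,0.01,20],
    [-0.164,0.105,0.016,28],
    [-0.164,0.145,0.022,36],
    [-0.164,0.185,0.028,44],
    [-0.164,0.222,0.034,52],
    [-0.164,0.255,0.039,60],
    [-0.164,0.281,0.043,67],
    [-0.164,0.299,0.046,72],
    [-0.164,0.307,0.047,75],
    [-0.164,0.308,0.0475,75],
    [-0.164,0.308,0.0475,75],
    [-0.164,0.308,0.0475,75],
  ],
)

```text
t: 11.75
tcp_pos: [0.3534, -0.2975, 0.1695]
tool_rot: [0.526, -0.474, -0.521, -0.476]
force: [-0.0, 0.0, -2.6]
finger_gap: 0.484
```

```bash
python3 - <<'E'
from h import *
go((.3536,-.2985,.012,-174.5))
d=snapshot('wrist'); cv2.imwrite('pics/w6.png',d['image'])
E
```

```text
t 11.75 tcp [ 0.3534 -0.2975  0.1695] phi -174.45 tilt 0.37 gap 0.484 F [-0.01  0.01 -2.61] q6 2.1
(0.3536, -0.2985, 0.012, -174.5) -> [np.float64(0.1575), np.float64(0.0008), np.float64(-0.0006)] 0.0  dist 0.158
```

View pics/w6.png

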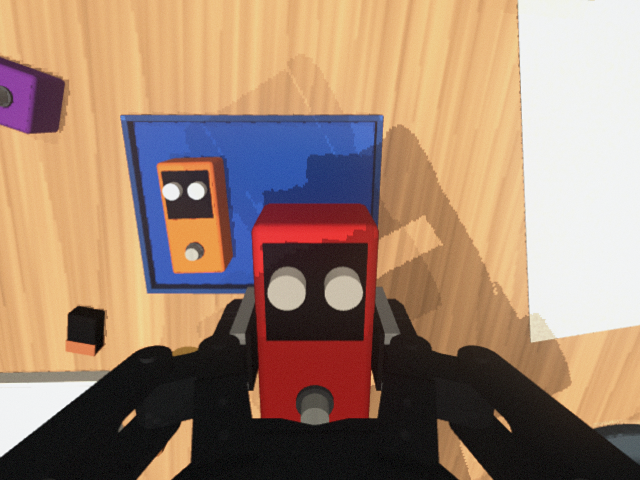

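The orange pedal at (193,217) is flat in the left half of the blue tray. The red one hangs over the other half, so I lower it.

play_rows(
  series=[
    [0.015,0.001,0,0],
    [0.04,0.001,0,0],
    [0.075,0.001,0,0],
    [0.105,0.001,0,0],
    [0.128,0.001,0,0],
    [0.142,0.001,0,0],
    [0.15,0.001,0,0],
    [0.154,0.001,0,0],
    [0.156,0.001,0,0],
    [0.157,0.001,0,0],
    [0.157,0.001,0,0],
  ],
)

```text
t: 12.9
tcp_pos: [0.3537, -0.2983, 0.0131]
tool_rot: [0.526, -0.474, -0.521, -0.476]
force: [-0.3, -0.3, -2.1]
finger_gap: 0.478
```

play_rows(
  series=[
    [0,0,0,0],
    [0,0,0,0],
    [0,0,0,0],
    [0,0,0,0],
  ],
  claw=64,
)

```text
t: 13.3
tcp_pos: [0.3538, -0.2984, 0.0133]
tool_rot: [0.526, -0.474, -0.521, -0.476]
force: [-0.0, 0.3, 0.0]
finger_gap: 0.645
```

```bash
python3 - <<'E'
from h import *
go((.36,-.298,.17,-174.5),(.4575,-.1228,.2,-99.5))
E
```

```text
t 13.3 tcp [ 0.3538 -0.2984  0.0133] phi -174.44 tilt 0.47 gap 0.645 F [-0.05  0.3   0.03] q6 2.09
(0.36, -0.298, 0.17, -174.5) -> [np.float64(-0.1566), np.float64(-0.0073), np.float64(-0.0009)] 0.1  dist 0.157
(0.4575, -0.1228, 0.2, -99.5) -> [np.float64(-0.1866), np.float64(-0.1215), np.float64(0.1639)] -74.9  dist 0.276
```

```bash
python3 - <<'E'
from h import *
go((.4245,.110,.17,-75.3))
E
```

```text
t 13.3 tcp [ 0.3538 -0.2984  0.0133] phi -174.44 tilt 0.47 gap 0.645 F [-0.05  0.3   0.03] q6 2.09
(0.4245, 0.11, 0.17, -75.3) -> [np.float64(-0.1578), np.float64(-0.111), np.float64(0.3989)] -99.1  dist 0.443
```

play_rows(
  series=[
    [-0.02,0,0,0],
    [-0.06,0,0,0],
    [-0.1,0,0,0],
    [-0.14,0,0,0],
    [-0.16,0,0,0],
  ],
)

```text
t: 13.8
tcp_pos: [0.3533, -0.2987, 0.1764]
tool_rot: [0.528, -0.475, -0.519, -0.475]
force: [-0.0, -0.5, -0.7]
finger_gap: 0.643
```

```bash
python3 - <<'E'
from h import *
go((.4245,.110,.17,-75.3))
E
```

```text
t 13.8 tcp [ 0.3533 -0.2987  0.1764] phi -174.43 tilt 0.73 gap 0.643 F [-0.02 -0.46 -0.69] q6 2.09
(0.4245, 0.11, 0.17, -75.3) -> [np.float64(0.0039), np.float64(-0.1104), np.float64(0.3999)] -99.1  dist 0.415
```

play_rows(
  series=[
    [0,-0.005,0.02,-7],
    [0,-0.014,0.05,-15],
    [0,-0.025,0.09,-23],
    [0,-0.036,0.13,-31],
    [0,-0.047,0.17,-39],
    [0,-0.058,0.21,-47],
    [0,-0.069,0.25,-55],
    [0,-0.08,0.29,-63],
    [0,-0.09,0.325,-71],
    [0,-0.098,0.355,-79],
    [0.002,-0.104,0.378,-87],
    [0.003,-0.108,0.392,-94],
    [0.004,-0.11,0.399,-98],
    [0.004,-0.11,0.4,-99],
    [0.004,-0.11,0.4,-99],
    [0.004,-0.11,0.4,-99],
  ],
  claw=70,
)

```text
t: 15.4
tcp_pos: [0.4239, 0.1097, 0.1699]
tool_rot: [0.705, 0.086, -0.698, 0.092]
force: [0.4, 0.8, -0.4]
finger_gap: 0.697
```

```bash
python3 - <<'E'
from h import *
d=snapshot('wrist'); cv2.imwrite('pics/w7.png',d['image']); obj(d,.4245,.110,.027,.036)
go((.4245,.110,.004,-75.3))
E
```

```text
obj [0.4268 0.1119] [84.1 36.1] 14.8 mean [0.4291 0.1126 0.0311] px [311. 212.]
t 15.45 tcp [0.424  0.1096 0.1699] phi -75.53 tilt 0.73 gap 0.7 F [ 0.47 -1.17 -0.13] q6 1.33
(0.4245, 0.11, 0.004, -75.3) -> [np.float64(0.1659), np.float64(-0.002), np.float64(0.0006)] -0.2  dist 0.166
```

View pics/w7.png

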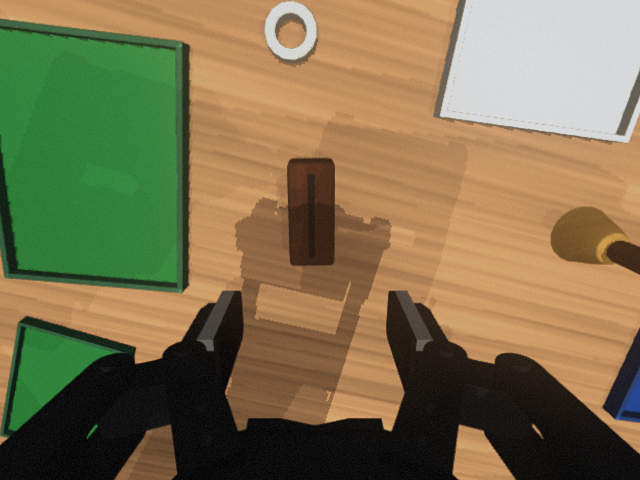

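The woodblock is at (311,212), measuring 84x36 mm as it should. I descend and grip.

play_rows(
  series=[
    [0.02,-0.002,-0.001,0],
    [0.05,-0.002,-0.001,0],
    [0.09,-0.002,-0.001,0],
    [0.12,-0.002,-0.001,0],
    [0.14,-0.002,-0.001,0],
    [0.155,-0.002,-0.001,0],
    [0.162,-0.002,-0.001,0],
    [0.165,-0.002,-0.001,0],
    [0.165,-0.002,-0.001,0],
  ],
)

```text
t: 16.35
tcp_pos: [0.4263, 0.1102, 0.0051]
tool_rot: [0.705, 0.086, -0.698, 0.092]
force: [-0.9, -0.2, -0.3]
finger_gap: 0.703
```

play_rows(
  series=[
    [0,0,0,0],
    [0,0,0,0],
    [0,0,0,0],
    [0,0,0,0],
    [0,0,0,0],
    [0,0,0,0],
    [0,0,0,0],
  ],
  claw=15,
  force=40,
)

```text
t: 17.05
tcp_pos: [0.4269, 0.1102, 0.006]
tool_rot: [0.705, 0.085, -0.698, 0.092]
force: [-0.6, -1.0, 5.9]
finger_gap: 0.408
```

```bash
python3 - <<'E'
from h import *
a=np.radians(8.3); c=np.array([.4141,.289]); x=np.array([np.cos(a),np.sin(a)])
print(c-.047*x,c+.047*x)
p=c-.047*x
go((p[0],p[1],.1,8.3))
E
```

```text
[0.36759229 0.28221526] [0.46060771 0.29578474]
t 17.05 tcp [0.4269 0.1102 0.006 ] phi -75.57 tilt 0.83 gap 0.408 F [-0.59 -1.    5.92] q6 1.35
(np.float64(0.3675922879137585), np.float64(0.28221525855295426), 0.1, 8.3) -> [np.float64(-0.0961), np.float64(-0.1803), np.float64(0.0136)] -83.9  dist 0.205
```

play_rows(
  series=[
    [-0.015,0,0,0],
    [-0.045,0,0,0],
    [-0.075,-0.004,0,-6],
    [-0.09,-0.014,0.001,-14],
    [-0.095,-0.03,0.002,-22],
    [-0.096,-0.05,0.004,-30],
    [-0.096,-0.072,0.006,-38],
    [-0.096,-0.095,0.008,-46],
    [-0.096,-0.118,0.009,-54],
    [-0.096,-0.14,0.01,-62],
    [-0.096,-0.158,0.012,-70],
    [-0.096,-0.171,0.013,-77],
    [-0.096,-0.178,0.0135,-82],
    [-0.096,-0.18,0.0135,-84],
    [-0.096,-0.18,0.0135,-84],
    [-0.096,-0.18,0.0135,-84],
  ],
)

```text
t: 18.65
tcp_pos: [0.3676, 0.2819, 0.1]
tool_rot: [0.463, 0.53, -0.461, 0.54]
force: [0.9, 0.2, -1.4]
finger_gap: 0.412
```

```bash
python3 - <<'E'
from h import *
d=snapshot('wrist'); cv2.imwrite('pics/w8.png',d['image'])
go((.3676,.2822,.0127,8.3))
E
```

```text
t 18.7 tcp [0.3676 0.2817 0.1   ] phi 8.39 tilt 0.83 gap 0.412 F [-0.63  0.46 -1.14] q6 0.29
(0.3676, 0.2822, 0.0127, 8.3) -> [np.float64(0.0873), np.float64(-0.0009), np.float64(-0.0013)] 0.1  dist 0.087
```

View pics/w8.png

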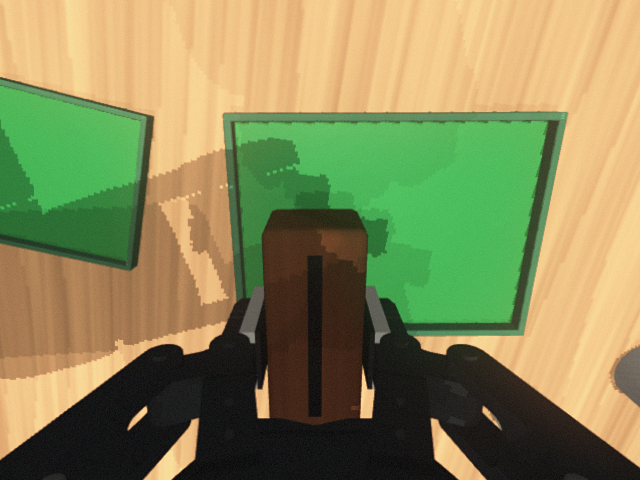

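play_rows(
  series=[
    [0.015,-0.001,-0.001,0],
    [0.035,-0.001,-0.001,0],
    [0.055,-0.001,-0.001,0],
    [0.068,-0.001,-0.001,0],
    [0.076,-0.001,-0.001,0],
    [0.081,-0.001,-0.001,0],
    [0.084,-0.001,-0.001,0],
    [0.086,-0.001,-0.001,0],
    [0.087,-0.001,-0.001,0],
    [0.087,-0.001,-0.001,0],
  ],
)

```text
t: 19.7
tcp_pos: [0.3677, 0.282, 0.0132]
tool_rot: [0.463, 0.53, -0.461, 0.54]
force: [0.0, 0.6, -0.8]
finger_gap: 0.413
```

play_rows(
  series=[
    [0,0,0,0],
    [0,0,0,0],
    [0,0,0,0],
    [0,0,0,0],
  ],
  claw=58,
)

```text
t: 20.1
tcp_pos: [0.3678, 0.282, 0.0134]
tool_rot: [0.463, 0.53, -0.461, 0.54]
force: [0.2, -0.6, 0.3]
finger_gap: 0.582
```

play_rows(
  series=[
    [-0.02,0,0,0],
    [-0.06,0,0,0],
    [-0.1,0,0,0],
    [-0.14,0,0,0],
    [-0.16,0,0,0],
    [-0.16,0,0,0],
  ],
)

```text
t: 20.7
tcp_pos: [0.3674, 0.2842, 0.1763]
tool_rot: [0.465, 0.529, -0.459, 0.542]
force: [-0.3, 0.2, -0.5]
finger_gap: 0.579
```

```bash
python3 - <<'E'
from h import *
d=snapshot('wrist'); cv2.imwrite('pics/w9.png',d['image'])
go((.636,.206,.17,-40),(.636,.206,.17,8))
E
```

```text
t 20.75 tcp [0.3664 0.2836 0.1746] phi 8.41 tilt 1.0 gap 0.584 F [-0.04  0.31 -0.67] q6 0.29
(0.636, 0.206, 0.17, -40) -> [np.float64(0.0095), np.float64(0.2553), np.float64(0.1161)] 48.4  dist 0.281
(0.636, 0.206, 0.17, 8) -> [np.float64(0.0095), np.float64(0.2553), np.float64(0.1161)] 0.4  dist 0.281
```

View pics/w9.png

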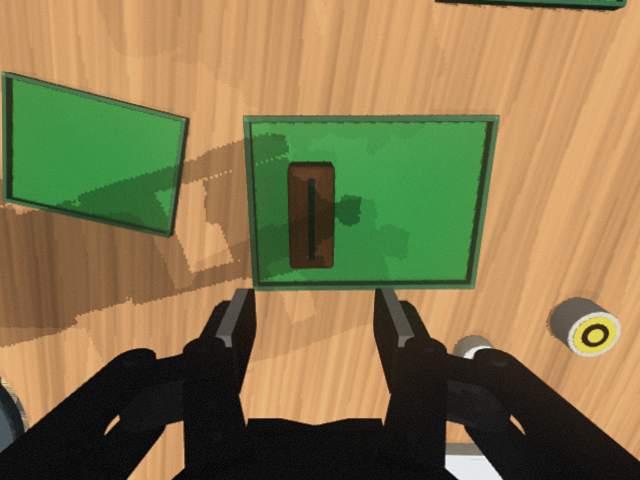

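The woodblock is flat in the green tray at (311,215). Next is the driver, seen at (593,333).

play_rows(
  series=[
    [0,0.015,0.007,0],
    [0.001,0.045,0.02,0],
    [0.003,0.085,0.038,0],
    [0.005,0.125,0.056,0],
    [0.006,0.165,0.075,0],
    [0.008,0.205,0.093,0],
    [0.009,0.235,0.107,0],
    [0.0095,0.25,0.114,0],
    [0.0095,0.255,0.116,0],
    [0.0095,0.255,0.116,0],
    [0.0095,0.255,0.116,0],
  ],
  claw=80,
)

```text
t: 21.85
tcp_pos: [0.6343, 0.206, 0.1686]
tool_rot: [0.463, 0.53, -0.461, 0.54]
force: [-0.3, 0.8, -0.1]
finger_gap: 0.8
```

```bash
python3 - <<'E'
from h import *
d=snapshot('wrist'); cv2.imwrite('pics/w10.png',d['image']); obj(d,.636,.206,.023,.032)
go((.637,.206,.002,8.4))
E
```

```text
obj [0.6385 0.2076] [47.2 47. ] 63.0 mean [0.6384 0.2086 0.0275] px [317. 213.]
t 21.9 tcp [0.6342 0.2063 0.1691] phi 8.44 tilt 0.86 gap 0.799 F [ 0.13  0.05 -0.34] q6 0.01
(0.637, 0.206, 0.002, 8.4) -> [np.float64(0.1671), np.float64(0.0007), np.float64(-0.0006)] 0.0  dist 0.167
```

View pics/w10.png

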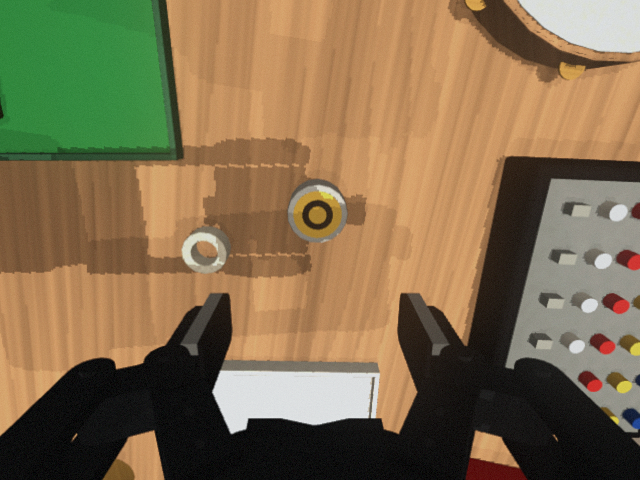

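The driver is at (317,213), centred. The tape at (205,250) is about 90 mm from it, clear of the finger backs.

play_rows(
  series=[
    [0.02,0.001,-0.001,0],
    [0.05,0.001,-0.001,0],
    [0.09,0.001,-0.001,0],
    [0.12,0.001,-0.001,0],
    [0.14,0.001,-0.001,0],
    [0.155,0.001,-0.001,0],
    [0.163,0.001,-0.001,0],
    [0.167,0.001,-0.001,0],
    [0.167,0.001,-0.001,0],
  ],
)

```text
t: 22.8
tcp_pos: [0.6375, 0.2066, 0.0025]
tool_rot: [0.463, 0.53, -0.46, 0.541]
force: [-0.1, 0.2, 0.2]
finger_gap: 0.801
```

play_rows(
  series=[
    [0,0,0,0],
    [0,0,0,0],
    [0,0,0,0],
    [0,0,0,0],
    [0,0,0,0],
    [0,0,0,0],
    [0,0,0,0],
  ],
  claw=25,
  force=50,
)

```text
t: 23.5
tcp_pos: [0.6386, 0.2068, 0.0041]
tool_rot: [0.464, 0.53, -0.459, 0.541]
force: [-1.3, 0.6, 5.8]
finger_gap: 0.538
```

```bash
python3 - <<'E'
from h import *
go((.63,-.0286,.1,8.4))
d=snapshot('wrist'); cv2.imwrite('pics/w11.png',d['image'])
E
```

```text
t 23.5 tcp [0.6386 0.2068 0.0041] phi 8.46 tilt 1.03 gap 0.538 F [-1.25  0.62  5.85] q6 0.01
(0.63, -0.0286, 0.1, 8.4) -> [np.float64(-0.0946), np.float64(-0.0416), np.float64(0.2324)] 0.1  dist 0.254
```

View pics/w11.png

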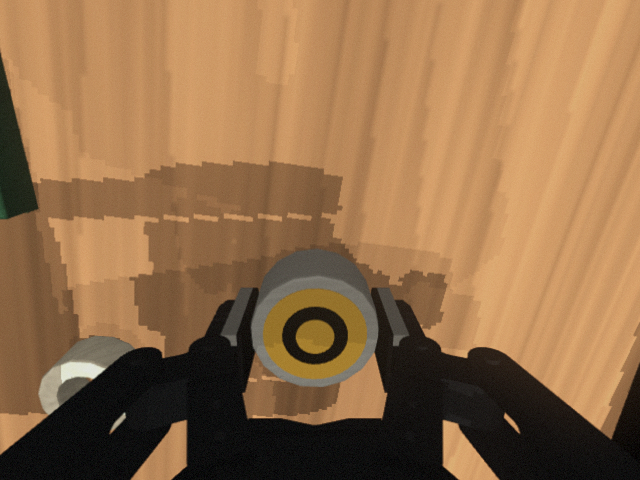

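The driver is held and centred, so I carry it to the white tray.

play_rows(
  series=[
    [-0.015,0,0,0],
    [-0.045,0,0,0],
    [-0.075,0,0,0],
    [-0.09,-0.003,0.015,0],
    [-0.0945,-0.007,0.04,0],
    [-0.0945,-0.014,0.08,0],
    [-0.0945,-0.022,0.12,0],
    [-0.0945,-0.029,0.16,0],
    [-0.0945,-0.035,0.195,0],
    [-0.0945,-0.039,0.218,0],
    [-0.0945,-0.041,0.229,0],
    [-0.0945,-0.0415,0.232,0],
    [-0.0945,-0.0415,0.232,0],
    [-0.0945,-0.0415,0.232,0],
  ],
)

```text
t: 24.95
tcp_pos: [0.6297, -0.0269, 0.0998]
tool_rot: [0.464, 0.53, -0.459, 0.541]
force: [-0.3, 0.3, -2.5]
finger_gap: 0.543
```

```bash
python3 - <<'E'
from h import *
go((.63,-.0286,.0105,8.4))
d=snapshot('wrist'); cv2.imwrite('pics/w12.png',d['image'])
E
```

```text
t 24.95 tcp [ 0.6297 -0.0269  0.0998] phi 8.53 tilt 0.98 gap 0.543 F [-0.28  0.33 -2.46] q6 -0.37
(0.63, -0.0286, 0.0105, 8.4) -> [np.float64(0.0893), np.float64(-0.0013), np.float64(0.001)] 0.1  dist 0.089
```

View pics/w12.png

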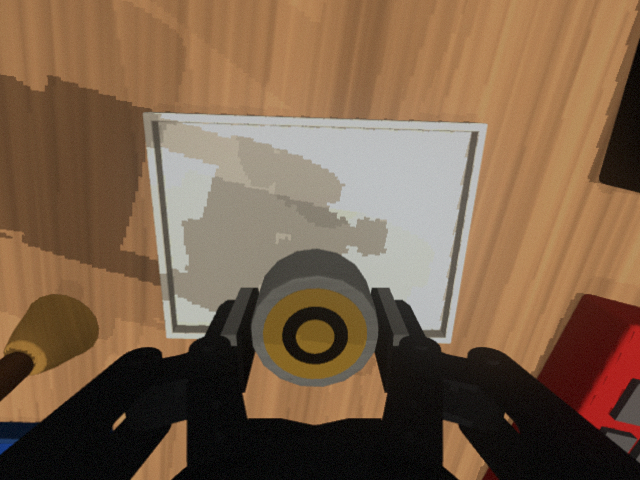

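play_rows(
  series=[
    [0.015,-0.001,0.001,0],
    [0.035,-0.001,0.001,0],
    [0.055,-0.001,0.001,0],
    [0.068,-0.001,0.001,0],
    [0.077,-0.001,0.001,0],
    [0.083,-0.001,0.001,0],
    [0.086,-0.001,0.001,0],
    [0.088,-0.001,0.001,0],
    [0.089,-0.001,0.001,0],
    [0.089,-0.001,0.001,0],
  ],
)

```text
t: 26.0
tcp_pos: [0.6307, -0.0285, 0.0113]
tool_rot: [0.464, 0.53, -0.459, 0.542]
force: [-0.3, 0.5, -1.3]
finger_gap: 0.547
```

play_rows(
  series=[
    [0,0,0,0],
    [0,0,0,0],
    [0,0,0,0],
    [0,0,0,0],
  ],
  claw=75,
)

```text
t: 26.4
tcp_pos: [0.631, -0.0286, 0.0116]
tool_rot: [0.464, 0.53, -0.459, 0.542]
force: [-0.1, 0.4, 0.2]
finger_gap: 0.749
```

play_rows(
  series=[
    [-0.02,0,0,0],
    [-0.06,0,0,0],
    [-0.1,0,0,0],
    [-0.14,0,0,0],
    [-0.18,0,0,0],
    [-0.2,0,0,0],
    [-0.2,0,0,0],
    [-0.2,0,0,0],
  ],
  claw=60,
)

```text
t: 27.2
tcp_pos: [0.6271, -0.0273, 0.2116]
tool_rot: [0.464, 0.53, -0.459, 0.542]
force: [-0.4, -1.5, -0.1]
finger_gap: 0.601
```

```bash
python3 - <<'E'
from h import *
d=snapshot('wrist'); cv2.imwrite('pics/w13.png',d['image'])
obj(d,.63,-.03,.025,.045)
go((.4575,-.1228,.21,-25))
E
```

```text
obj [ 0.6312 -0.0274] [46.8 46.7] 14.1 mean [ 0.6309 -0.0264  0.0334] px [315. 204.]
t 27.25 tcp [ 0.6264 -0.0272  0.2105] phi 8.55 tilt 0.95 gap 0.597 F [-0.55 -0.3   0.27] q6 -0.37
(0.4575, -0.1228, 0.21, -25) -> [np.float64(-0.0017), np.float64(-0.1812), np.float64(0.0694)] 33.5  dist 0.194
```

View pics/w13.png

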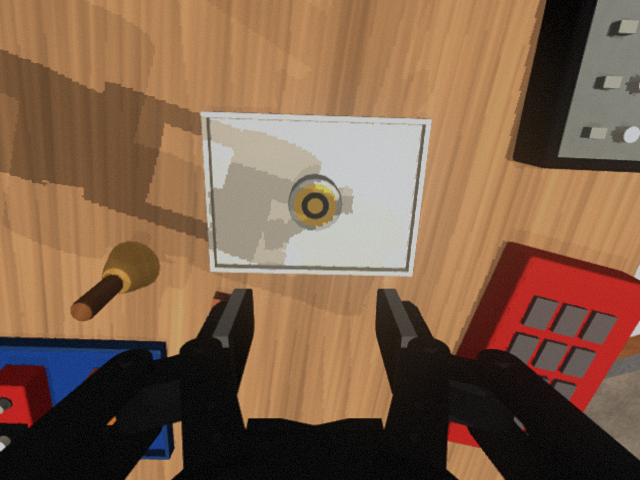

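The driver sits centred and flat in the white tray at (315,204). The bell is next.

play_rows(
  series=[
    [0,-0.015,0.006,0],
    [0,-0.04,0.015,0],
    [0,-0.075,0.029,0],
    [0,-0.11,0.042,0],
    [0,-0.142,0.055,0],
    [0,-0.166,0.064,0],
    [-0.001,-0.178,0.0685,0],
    [-0.0015,-0.181,0.0695,0],
    [-0.0015,-0.181,0.0695,0],
    [-0.0015,-0.181,0.0695,0],
  ],
)

```text
t: 28.25
tcp_pos: [0.4588, -0.1227, 0.2097]
tool_rot: [0.464, 0.53, -0.459, 0.542]
force: [0.8, 0.2, 0.6]
finger_gap: 0.599
```

```bash
python3 - <<'E'
from h import *
d=snapshot('wrist'); cv2.imwrite('pics/w14.png',d['image'])
P=obj(d,.4575,-.1228,.09,.1,.04); P=obj(d,.4575,-.1228,.055,.1,.04); obj(d,.4575,-.1228,.006,.04,.04)
t=snapshot('top'); C=cloud(t)
go((.4575,-.1228,.051,8.5))
E
```

```text
obj [ 0.4608 -0.1233] [16.9 16.8] -81.1 mean [ 0.4609 -0.1229  0.0929] px [314. 226.]
obj [ 0.4611 -0.1233] [17.4 17.1] -1.9 mean [ 0.4605 -0.1207  0.0858] px [314. 220.]
obj [ 0.4609 -0.1211] [46.4 41.5] 4.6 mean [ 0.4594 -0.1152  0.0251] px [312. 195.]
t 28.35 tcp [ 0.4587 -0.1225  0.2097] phi 8.6 tilt 0.98 gap 0.603 F [ 0.62 -0.58  0.72] q6 -0.65
(0.4575, -0.1228, 0.051, 8.5) -> [np.float64(0.1587), np.float64(-0.0037), np.float64(-0.0011)] 0.1  dist 0.159
```

View pics/w14.png

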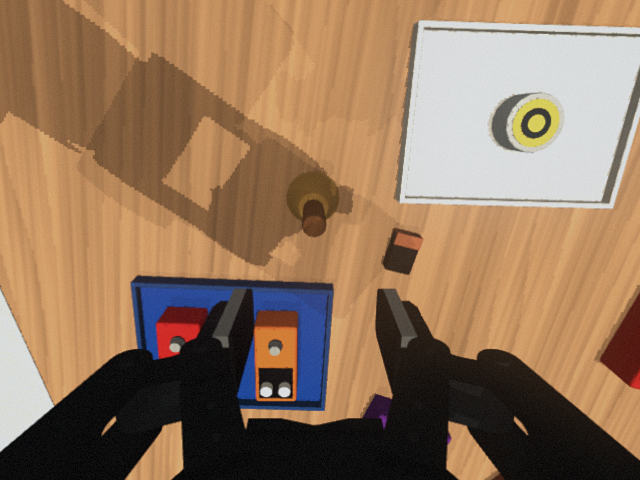

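The bell handle top is at (314,226), between the fingers. Both pedals are visible and flat in the blue tray.

play_rows(
  series=[
    [0.02,-0.002,-0.001,0],
    [0.05,-0.002,-0.001,0],
    [0.085,-0.002,-0.001,0],
    [0.115,-0.002,-0.001,0],
    [0.137,-0.002,-0.001,0],
    [0.15,-0.002,-0.001,0],
    [0.157,-0.002,-0.001,0],
    [0.159,-0.002,-0.001,0],
    [0.159,-0.002,-0.001,0],
  ],
)

```text
t: 29.25
tcp_pos: [0.4597, -0.1227, 0.0508]
tool_rot: [0.463, 0.53, -0.459, 0.542]
force: [0.3, -0.4, -0.6]
finger_gap: 0.599
```

play_rows(
  series=[
    [0,0,0,0],
    [0,0,0,0],
    [0,0,0,0],
    [0,0,0,0],
    [0,0,0,0],
    [0,0,0,0],
    [0,0,0,0],
    [0,0,0,0],
    [0,0,0,0],
  ],
  claw=5,
  force=30,
)

```text
t: 30.15
tcp_pos: [0.4599, -0.1229, 0.0517]
tool_rot: [0.463, 0.53, -0.458, 0.542]
force: [-0.6, 0.3, 6.4]
finger_gap: 0.2
```

```bash
python3 - <<'E'
from h import *
go((.46,-.123,.2,8.5),(.4606,.2958,.2,8.5))
d=snapshot('wrist'); cv2.imwrite('pics/w15.png',d['image'])
d=snapshot('side'); cv2.imwrite('pics/s15.png',cv2.resize(d['image'][130:300,200:460],None,fx=3,fy=3))
E
```

```text
t 30.15 tcp [ 0.4599 -0.1229  0.0517] phi 8.64 tilt 1.09 gap 0.2 F [-0.58  0.26  6.44] q6 -0.65
(0.46, -0.123, 0.2, 8.5) -> [np.float64(-0.1483), np.float64(0.0026), np.float64(0.0014)] 0.1  dist 0.148
(0.4606, 0.2958, 0.2, 8.5) -> [np.float64(-0.1509), np.float64(0.0661), np.float64(-0.4125)] 0.1  dist 0.444
```

View pics/w15.png

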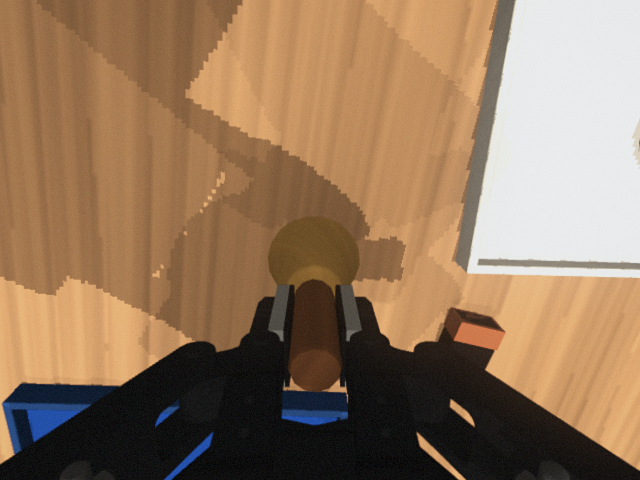

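View pics/s15.png

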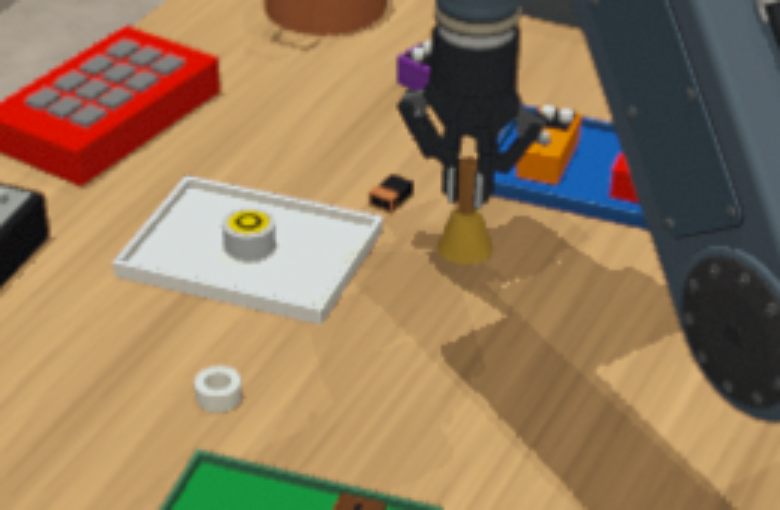

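The bell is held upright, so I lift it and carry it to the green tray.

play_rows(
  series=[
    [-0.01,0,0,0],
    [-0.03,0,0,0],
    [-0.06,0.001,0,0],
    [-0.085,0.003,-0.005,0],
    [-0.097,0.005,-0.02,0],
    [-0.1,0.01,-0.045,0],
    [-0.1,0.015,-0.08,0],
    [-0.1,0.021,-0.118,0],
    [-0.101,0.027,-0.158,0],
    [-0.101,0.033,-0.198,0],
    [-0.101,0.039,-0.238,0],
    [-0.102,0.045,-0.278,0],
    [-0.102,0.051,-0.315,0],
    [-0.102,0.056,-0.348,0],
    [-0.103,0.06,-0.376,0],
    [-0.103,0.063,-0.397,0],
    [-0.103,0.065,-0.409,0],
    [-0.103,0.0655,-0.4125,0],
    [-0.103,0.0655,-0.4125,0],
    [-0.103,0.0655,-0.4125,0],
  ],
)

```text
t: 32.25
tcp_pos: [0.4607, 0.2944, 0.152]
tool_rot: [0.463, 0.53, -0.459, 0.542]
force: [-0.4, -0.9, -1.6]
finger_gap: 0.205
```

```bash
python3 - <<'E'
from h import *
go((.4606,.2958,.058,8.5))
d=snapshot('wrist'); cv2.imwrite('pics/w16.png',d['image'])
d=snapshot('side'); cv2.imwrite('pics/s16.png',cv2.resize(d['image'][130:350,200:460],None,fx=2.5,fy=2.5))
E
```

```text
t 32.25 tcp [0.4607 0.2944 0.152 ] phi 8.59 tilt 1.06 gap 0.205 F [-0.42 -0.92 -1.62] q6 0.23
(0.4606, 0.2958, 0.058, 8.5) -> [np.float64(0.094), np.float64(-0.0014), np.float64(-0.0023)] 0.1  dist 0.094
```

View pics/w16.png

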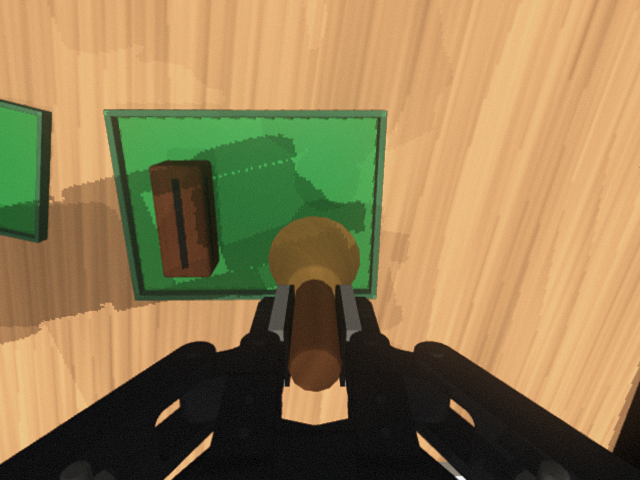

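View pics/s16.png

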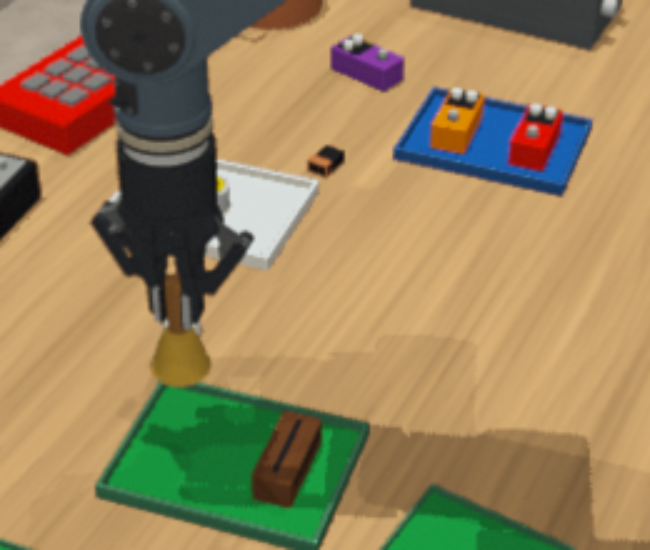

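play_rows(
  series=[
    [0.012,-0.001,-0.002,0],
    [0.03,-0.001,-0.002,0],
    [0.05,-0.001,-0.002,0],
    [0.066,-0.001,-0.002,0],
    [0.077,-0.001,-0.002,0],
    [0.084,-0.001,-0.002,0],
    [0.088,-0.001,-0.002,0],
    [0.091,-0.001,-0.002,0],
    [0.093,-0.001,-0.002,0],
    [0.094,-0.001,-0.002,0],
    [0.0945,-0.001,-0.002,0],
    [0.0945,-0.001,-0.002,0],
  ],
)

```text
t: 33.55
tcp_pos: [0.4615, 0.2956, 0.0579]
tool_rot: [0.464, 0.53, -0.459, 0.542]
force: [-0.3, -0.3, -0.2]
finger_gap: 0.201
```

```bash
python3 - <<'E'
from h import *
go()
d=snapshot('side'); cv2.imwrite('pics/s17.png',cv2.resize(d['image'][180:350,200:400],None,fx=3,fy=3))
E
```

```text
t 33.55 tcp [0.4615 0.2956 0.0579] phi 8.57 tilt 1.1 gap 0.201 F [-0.35 -0.26 -0.16] q6 0.24
```

View pics/s17.png

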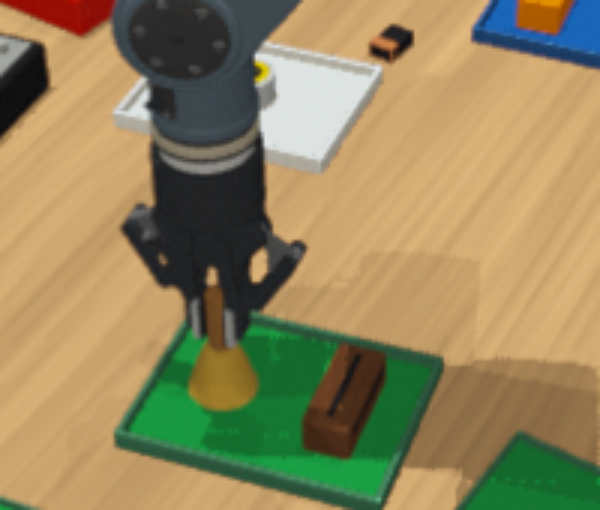

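The wrist force has gone from -1.6 N with the bell hanging to about zero. That means it stands on the tray floor, so I release it and back off.

play_rows(
  series=[
    [0,0,0,0],
    [0,0,0,0],
    [0,0,0,0],
    [0,0,0,0],
    [0,0,0,0],
    [0,0,0,0],
  ],
  claw=45,
)

```text
t: 34.2
tcp_pos: [0.4615, 0.2956, 0.0579]
tool_rot: [0.464, 0.53, -0.459, 0.542]
force: [-0.9, 0.7, 0.7]
finger_gap: 0.449
```

play_rows(
  series=[
    [-0.02,0,0,0],
    [-0.05,0,0,0],
    [-0.09,0,0,0],
    [-0.13,0,0,0],
    [-0.16,0,0,0],
    [-0.16,0,0.04,0],
    [-0.16,0,0.09,0],
    [-0.16,0,0.13,0],
    [-0.16,0,0.15,0],
    [-0.16,0,0.15,0],
    [-0.16,0,0.15,0],
  ],
)

```text
t: 35.3
tcp_pos: [0.4808, 0.1483, 0.2192]
tool_rot: [0.464, 0.529, -0.459, 0.542]
force: [-0.1, -1.3, 0.1]
finger_gap: 0.45
```

```bash
python3 - <<'E'
from h import *
go()
d=snapshot('wrist'); cv2.imwrite('pics/w18.png',d['image'])
s=snapshot('side'); cv2.imwrite('pics/s18.png',s['image'])
t=snapshot('top'); cv2.imwrite('pics/t18.png',t['image'])
for n,x,y,lo,hi,r in [('bell',.4606,.2958,.09,.11,.03),('wood',.3676,.2822,.034,.043,.06)]:
    print(n); obj(s,x,y,lo,hi,r)
for n,x,y,lo,hi,r in [('orange',.447,-.2895,.034,.045,.06),('red',.3536,-.2985,.034,.045,.06),('driver',.63,-.0286,.03,.04,.04),('tape',.5487,.1568,.014,.022,.04),('batt',.5538,-.164,.012,.02,.04)]:
    for dd,nn in ((t,'top'),(s,'side')):
        print(n,nn); 
        try: obj(dd,x,y,lo,hi,r)
        except Exception as e: print(e)
E
```

```text
t 35.3 tcp [0.4808 0.1483 0.2192] phi 8.49 tilt 1.07 gap 0.45 F [-0.11 -1.31  0.14] q6 -0.06
bell
obj [0.4613 0.297 ] [17.1 15. ] -59.5 mean [0.4605 0.2985 0.0975] px [272. 279.]
wood
obj [0.3678 0.2826] [87.7 36.2] -81.3 mean [0.367  0.2841 0.0374] px [314. 309.]
orange top
obj [ 0.4459 -0.2894] [87.8 42. ] -82.7 mean [ 0.4454 -0.2874  0.0395] px [470. 229.]
orange side
obj [ 0.4467 -0.2868] [97.2 42.2] -83.2 mean [ 0.4453 -0.2793  0.0399] px [383. 175.]
red top
obj [ 0.3517 -0.2972] [88.5 42.2] -85.0 mean [ 0.3515 -0.2954  0.0397] px [475. 269.]
red side
obj [ 0.3542 -0.2955] [91.2 42.1] -82.2 mean [ 0.3526 -0.2886  0.0401] px [414. 181.]
driver top
obj [ 0.6294 -0.0298] [47.3 45.4] -2.6 mean [ 0.629  -0.029   0.0339] px [358. 154.]
driver side
obj [ 0.6292 -0.0236] [50.1 46.2] -35.0 mean [ 0.6291 -0.0232  0.0341] px [282. 205.]
tape top
attempt to get argmax of an empty sequence
tape side
obj [0.5501 0.1597] [43.2 34.1] -58.3 mean [0.5489 0.1616 0.0179] px [272. 258.]
batt top
obj [ 0.5533 -0.1648] [40.3 26.2] 82.1 mean [ 0.5536 -0.1639  0.0155] px [414. 186.]
batt side
obj [ 0.5557 -0.1587] [46.8 28.9] 78.9 mean [ 0.555  -0.1584  0.0156] px [330. 193.]
```

View pics/s18.png

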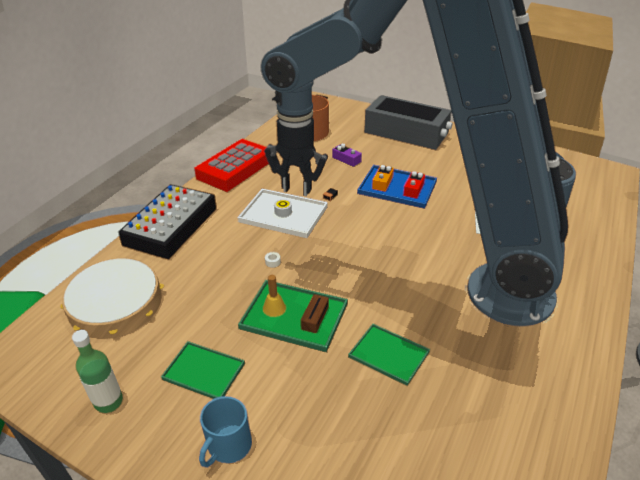

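View pics/t18.png

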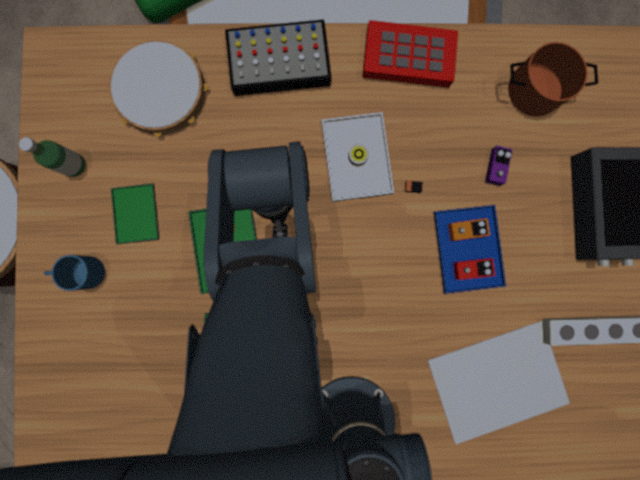

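The side view shows the bell at (273,297) upright and the woodblock at (314,313), both in the green tray. The pedals (383,178) and (414,184) are in blue and the driver (283,208) is in white. The battery and tape are where they were, and the arm is clear, so I hand in.

```bash
python3 -c "
from station import manip
print(abs(manip.sense()['qd']).max()); print(manip.sign_off())"
```

```text
0.00561049299943348
the job is handed in; nothing more can be done
None
```

All five things are in their trays and the job is handed in, after about 35 s of the 120 s allowed. The hand-in gave no verdict.

- **Blue tray:** the orange and red pedals lie knobs up, one in each half, turned to lie along the tray's y. Both views put their tops at about tray-floor height plus their own height.
- **Green tray:** the woodblock lies flat in one half and the bell stands on its mouth in the other. I used the largest of the three green trays.
- **White tray:** the driver is centred and flat.
- **Battery and tape:** the battery is within about 1 mm of its start in the top view. The tape was hidden from the top camera at the end. The side camera puts it within about 5 mm of its start, which is in line with that camera's offset on the other things.

**Disagreements:** the side view puts some points up to about 6 mm from the top view. The tool's tilt drifted to about 1.1° over the moves, within the 0.08 rad (about 4.6°) allowed for the things. No check failed.

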